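Lever two spanners out of a sprung clip rack

ROBOT

A 7-joint arm with a two-finger parallel gripper is mounted at the origin on the work surface. World frame = base frame: x ahead of the robot, y to its left, z up, the work surface at z = 0. Lengths are in m, angles in rad, forces in N, time in s.
With the tool pointing down it reaches from about 0.4 to 0.85 m from the base axis. Payload 4.5 kg.
Tool frame: the origin (TCP) lies at the very end of the fingers, on their centre line; the grasp point (between the pads) lies 19 mm behind it; z points along the fingers, y is the line along which they close (so a half turn about z gives the same grasp; the last joint's range is limited). The gripper opens to 88 mm and grips with 3 to 60 N. Pads are 18 mm wide; open, the fingers measure 123 mm over their backs; the gripper's body (75 mm by 187 mm) begins 45 mm behind the grasp point.
Start: joints at [-1.241, 0.689, -0.195, 1.565, 0.157, 0.902, -0.215], TCP at [0.182, 0.598, 0.239] pointing down, gripper open.
Joint ranges: [-3.01, 3.01], [-0.46, 2.08], [-1.47, 1.51], [0.13, 2.56], [-1, 4.14], [0.04, 2.09], [-2.66, 2.66]. Speed limits (rad/s): [2.57, 2.57, 3.14, 3.14, 3.14, 3.14, 3.14].

INTERFACE

Orientations are given as a unit quaternion [x, y, z, w].
In Python, from plant import r, eyes, nets gives the robot as it stands.
- The arm moves only by the shell command python3 -m pendant 'ROWS' [FORCE]. ROWS is JSON, a list of rows, each an object of numbers: "claw": the opening, from 0 (shut) to 1 (fully open); "dx", "dy", "dz": the shift along the world's x, y, z in mm; "twist": the turn about the world's z in rad. In form: [{"claw": .., "dx": .., "dy": .., "dz": .., "twist": ..}, ...]. A call has 1 to 8 rows; each row is the pose to reach, as a shift and turn from the pose commanded when the call began; what a row does not reach only later rows make up. A row lasts 1/10 s, in which the tool goes at most 50 mm and 8.59 degrees, less where a joint would pass 70% of its speed; a pose out of reach is approached as far as the arm can. A call with a gripper value outside its range is refused whole. The fingers move at their own pace and stop on an object; FORCE is the grip in N (left out, the last holds). Time passes only in rows, so rows that repeat a pose let the fingers close. It gives the time, the measured TCP pose, the force, the opening and the grip force at its end, in the units of the state.
- r.get_state(): the state, without advancing time (a new reading comes with each control period).
- eyes.snapshot(name): name is "scene" or "top"; returns (picture, depth): 480x640x3 uint8, blue, green, red; 480x640 float32, m along the optical axis (not along the pixel's ray), 0 where there is no reading.
- eyes.camera_info(name): a dict with "K" (3x3 intrinsics, pixels), "D" ([k1, k2, p1, p2, k3] as OpenCV has them; the pictures are not rectified), "world_to_cam" (4x4, takes a point from world to camera coordinates). Camera axes: x right, y down, z forward; pixel columns grow to the right and rows downward; lengths in m; the calibration is good to about 2 mm. A picture is of the moment at which its call begins. camera_info takes no time and is no camera call.
- r.finish_job(): hands the job in; it is judged then, once.
Trained networks look in the newest picture that a camera, given by its name, has taken for a name from the list of things; names that differ only in an ending like _2 or _b are one class to them, and where a whole thing is asked for, a point or a joint stands for the part that bears it (a point fixed in the world has none). Each returns a list of dicts, best first, with "confidence" (0 to 1); they miss things now and then, are a little off and sometimes report something else, mostly with a low value. They report only what shows in the picture. A call takes as long as a camera call. They do not tell look-alikes from the thing itself.
- nets.spot_in(camera, query): "box" ([left, top, width, height] as shares, 0 to 1, of the picture: columns of its width, rows of its height, round what is visible of it).
- nets.place_of(camera, query): "position" ([column, row] as shares, 0 to 1, of the picture: columns of its width, rows of its height: a listed point, or the origin of a listed thing).
The state is a dict: "clock": time; "q": joint angles; "qd": joint speeds; "joint_torque": joint torques, N m; "tool_pos": TCP position; "eef_rot": TCP orientation; "contact_force": force on the tool from outside, world axes, zero at the start; "moment": the same for the moment, N m; "opening": opening from 0.0 (shut) to 1.0 (fully open); "finger_force": force on a finger pad.
Only numpy, scipy, OpenCV 4.12 (cv2) and the standard library are available. Lean on these libraries where they do the work, as an engineer would, in place of code of your own. Each camera call takes 0.05 s, during which the arm holds its last target. There are 200 camera calls.

TASK

The rack on the bench holds three spanners in spring clips: get the longest and then the shortest out and lay both flat in the aluminium tray, side by side, leaving the middle-sized one clipped. Free each one by pushing its ring end down so that it rocks over the crossbar and springs out of its clip, stopping before the ring is driven down onto the base, and put the long one in the tray before freeing the short one. The rack is not fastened down, so do not lift, tip or drag it; lay the spanners down rather than dropping them, and leave the socket beside the rack where it stands.

Things in the scene. Friction and masses are not known exactly. Their poses are not given: they have to be found in the camera images.
- rack: loose, unfastened rack of blue-painted sheet steel, 1.2 kg; origin at the centre of its underside. Base sheet 200 (x) x 240 (y) x 4 mm. Three spanners lie in it along x, at y = -80, 0 and +80 mm, shank undersides 44 mm above the bench, open jaws to +x, rings to -x (the robot's side), overhanging freely 39 mm above the base sheet. Pulling a clipped spanner straight up lifts the rack
- rack_clip (a point): middle one of the rack's three clips, at the shank's underside; rack x = +60 mm, other clips 80 mm either side in y. Each clip, 12 mm wide in x, is two spring-steel leaves leaning over the shank's edges, narrowing to a throat 13 mm above the shank's underside and ending 20 mm above it. A levered-out spanner stays tilted (some 0.3 rad), lying in or on the leaves; it then lifts out with little force
- rack_crossbar (a point): middle of the crossbar's top, rack x = +10 mm: 8 mm wide steel bar under all shanks, with guide posts 10 mm high either side of each shank (19 mm between them). Pushing a ring down rocks the spanner over it and forces the shank up out of the clip: about 7 to 20 N at the ring, falling off once tilted some 0.15 rad; by 0.25 rad it is clear
- long_shank (a point): long spanner: plain steel, 194 mm long, 170 g; shank 14 mm wide (y), 7 thick (z); open jaw 36 mm wide at +x, ring 28 mm across at -x, both 9 thick. Starts in any of the 3 clips. This point: inside the shank, half-way up, 26 mm from the clip towards the ring, a place to grip (about 36 mm of shank is free between clip and crossbar). Spanner's mid-length is 17 mm further to the ring. z: out of the upper face
- long_ring (a point): top centre of the long spanner's ring end, the place to push down; 126 mm from the clip, 76 mm from the crossbar's middle. Axes as the spanner's (x to the open jaw)
- short_shank (a point): short spanner: plain steel, 148 mm long, 100 g; shank 14 mm wide (y), 7 thick (z); open jaw 26 mm wide at +x, ring 20 mm across at -x, both 9 thick. Starts in any of the 3 clips. This point: inside the shank, half-way up, 26 mm from the clip towards the ring, a place to grip (about 36 mm of shank is free between clip and crossbar). Spanner's mid-length is 12 mm further to the ring. z: out of the upper face
- short_ring (a point): top centre of the short spanner's ring end, the place to push down; 102 mm from the clip, 52 mm from the crossbar's middle. Axes as the spanner's (x to the open jaw)
- mid_shank (a point): mid spanner: plain steel, 172 mm long, 130 g; shank 14 mm wide (y), 7 thick (z); open jaw 31 mm wide at +x, ring 24 mm across at -x, both 9 thick. Starts in any of the 3 clips. This point: inside the shank, half-way up, 26 mm from the clip towards the ring, a place to grip (about 36 mm of shank is free between clip and crossbar). Spanner's mid-length is 14 mm further to the ring. z: out of the upper face
- tray_in (a point): fixed open aluminium tray, 280 (x) x 220 (y) mm outside, walls 4 mm thick and 26 mm high above the bench; this point is the centre of its inner floor (about 4 mm above the bench), x along the long side
- socket: bystander: dark steel socket standing on the bench between rack and tray, 27 mm diameter, 32 mm high; origin under its centre
Not all that is in view belongs to the job. What is shaped like the part that bears long_shank but blue is not meant.

How it is judged:
On the way, in this order (a step that is already met when the one before it is completed fails the run):
1. the long spanner levered out: tilted more than 0.15 rad on the rack with its ring pushed at least 5 mm below where it was, the other two still clipped (angle between long_shank's own z axis and vertical above 0.15 rad and z of long_ring in the frame of rack below 0.047 m and z of long_shank in the frame of rack below 0.069 m and z of short_shank in the frame of rack between 0.044 and 0.0505 m and angle between the z axis of each of short_shank, mid_shank and the z axis of rack, either way round below 0.06 rad and x of short_shank in the frame of rack between 0.014 and 0.054 m and z of mid_shank in the frame of rack between 0.044 and 0.0505 m and x of mid_shank in the frame of rack between 0.014 and 0.054 m), for 0.1 s.
2. the long spanner lying released in the tray, the short and middle ones still clipped (z of long_shank in the frame of tray_in below 0.0105 m and x of long_shank in the frame of tray_in between -0.136 and 0.136 m and y of long_shank in the frame of tray_in between -0.106 and 0.106 m and z of long_ring in the frame of tray_in below 0.015 m and x of long_ring in the frame of tray_in between -0.136 and 0.136 m and y of long_ring in the frame of tray_in between -0.106 and 0.106 m and contact force between the fingers and long below 0.1 N and linear speed of long below 0.02 m/s and z of short_shank in the frame of rack between 0.044 and 0.0505 m and angle between the z axis of each of short_shank, mid_shank and the z axis of rack, either way round below 0.06 rad and x of short_shank in the frame of rack between 0.014 and 0.054 m and z of mid_shank in the frame of rack between 0.044 and 0.0505 m and x of mid_shank in the frame of rack between 0.014 and 0.054 m), for 0.2 s.
3. the short spanner levered out in the same way, the middle one still clipped (angle between short_shank's own z axis and vertical above 0.15 rad and z of short_ring in the frame of rack below 0.047 m and z of short_shank in the frame of rack below 0.069 m and z of mid_shank in the frame of rack between 0.044 and 0.0505 m and angle between the z axis of mid_shank and the z axis of rack, either way round below 0.06 rad and x of mid_shank in the frame of rack between 0.014 and 0.054 m), for 0.1 s.
At the end, for the whole second after the job is handed in: The long and the short spanner lie at rest and released on the tray's floor, inside its walls and flat, not on one another (shank centre less than 10.5 mm and ring top less than 15 mm above the floor); the middle spanner is still down in its clip (within 3 mm and 0.06 rad); the rack stands flat (z of each of long_shank, short_shank in the frame of tray_in below 0.0105 m and x of long_shank in the frame of tray_in between -0.136 and 0.136 m and y of long_shank in the frame of tray_in between -0.106 and 0.106 m and z of each of long_ring, short_ring in the frame of tray_in below 0.015 m and x of long_ring in the frame of tray_in between -0.136 and 0.136 m and y of long_ring in the frame of tray_in between -0.106 and 0.106 m and contact force between the fingers and long below 0.1 N and linear speed of each of long, short below 0.02 m/s and x of short_shank in the frame of tray_in between -0.136 and 0.136 m and y of short_shank in the frame of tray_in between -0.106 and 0.106 m and x of short_ring in the frame of tray_in between -0.136 and 0.136 m and y of short_ring in the frame of tray_in between -0.106 and 0.106 m and contact force between the fingers and short below 0.1 N and z of mid_shank in the frame of rack between 0.044 and 0.0505 m and angle between the z axis of mid_shank and the z axis of rack, either way round below 0.06 rad and x of mid_shank in the frame of rack between 0.014 and 0.054 m and angle between rack's own z axis and vertical below 0.03 rad); the robot touches nothing.
It fails at once if rack tipped or lifted (more than 0.1 rad, or its origin more than 10 mm up) or dragged more than 40 mm (angle between rack's own z axis and vertical above 0.1 rad or distance of rack from where it was at the start of the episode above 0.04 m or height (world z) of rack above 0.01 m).
It fails at once if middle spanner unclipped (angle between the z axis of mid_shank and the z axis of rack, either way round above 0.12 rad).
It fails at once if socket shifted more than 30 mm or knocked over (distance of socket from where it was at the start of the episode above 0.03 m or angle between socket's own z axis and vertical above 0.4 rad).
It fails at once if a ring driven by the fingers down onto the rack's base sheet (its top centre pushed more than 32 mm below where it started) ((contact force between the fingers and long above 2 N and z of long_ring in the frame of rack below 0.02 m and x of long_ring in the frame of rack between -0.1 and 0.1 m and y of long_ring in the frame of rack between -0.12 and 0.12 m) or (contact force between the fingers and short above 2 N and z of short_ring in the frame of rack below 0.02 m and x of short_ring in the frame of rack between -0.1 and 0.1 m and y of short_ring in the frame of rack between -0.12 and 0.12 m)).
It fails at once if a spanner dropped: falling free at more than 0.7 m/s near the bench ((linear speed of long above 0.7 m/s and height (world z) of long_shank below 0.06 m and contact force between each of the arm, the fingers and long below 0.05 N) or (linear speed of short above 0.7 m/s and height (world z) of short_shank below 0.06 m and contact force between each of the arm, the fingers and short below 0.05 N)).
It also fails if it takes over 72 s, if anything falls off the work surface, if the arm or the gripper's body presses on something with over 40 N, if the wrist force passes 120 N, or if a joint passes its speed limit or range.

## Working session

There is one attempt and no reset: what is moved stays moved. The work goes in short steps, Python scripts to look and compute and a shell command to move; the robot and the scene stay as the last step left them, time stands still between calls to the robot, and variables do not carry over. Pictures are saved under pics/ and viewed, at most 10 in all, crops included, and the job is handed in when it is done.

```bash
ls; mkdir -p pics
cat > h.py <<'E'
import numpy as np, cv2
from plant import r, eyes, nets
def ray(cam,uv):
    ci=eyes.camera_info(cam);K=np.array(ci["K"]);D=np.array(ci["D"]);T=np.array(ci["world_to_cam"])
    p=cv2.undistortPoints(np.array(uv,float).reshape(-1,1,2),K,D).reshape(-1,2)
    d=np.c_[p,np.ones(len(p))]@T[:3,:3]; o=-T[:3,:3].T@T[:3,3]
    return o,d
def atz(cam,uv,z):
    o,d=ray(cam,uv); return o+d*((z-o[2])/d[:,2])[:,None]
def proj(cam,P):
    ci=eyes.camera_info(cam);T=np.array(ci["world_to_cam"])
    return cv2.projectPoints(np.array(P,float).reshape(-1,3),cv2.Rodrigues(T[:3,:3])[0],T[:3,3],np.array(ci["K"]),np.array(ci["D"]))[0].reshape(-1,2)
def cloud(cam,depth):
    v,u=np.mgrid[:480,:640]; o,d=ray(cam,np.c_[u.ravel(),v.ravel()])
    return (o+d*depth.ravel()[:,None]).reshape(480,640,3)
E
python3 - <<'E'
from h import *
for c in("top","scene"):
    p,d=eyes.snapshot(c); cv2.imwrite(f"pics/{c}0.png",p); np.save(f"{c}0.npy",d)
    T=np.array(eyes.camera_info(c)["world_to_cam"]);print(c,(-T[:3,:3].T@T[:3,3]).round(3))
    for q in("long_shank","long_ring","short_shank","short_ring","mid_shank","rack","rack_clip","rack_crossbar","tray_in","socket"):
        print(q,[(round(x["position"][0]*640),round(x["position"][1]*480),round(x["confidence"],2)) for x in nets.place_of(c,q)])
print(r.get_state())
E
```

```text
pics
top [0.348 0.01  0.878]
long_shank [(177, 172, 0.95), (167, 357, 0.68)]
long_ring [(175, 228, 0.65), (196, 306, 0.61)]
short_shank [(263, 173, 0.74)]
short_ring [(261, 212, 0.59)]
mid_shank [(220, 172, 0.6)]
rack [(223, 201, 0.7)]
rack_clip [(219, 158, 0.85)]
rack_crossbar [(218, 185, 0.73)]
tray_in [(434, 188, 0.67)]
socket [(328, 202, 0.62)]
scene [1.04  0.196 0.609]
long_shank [(456, 211, 0.83), (446, 317, 0.58)]
long_ring [(446, 269, 0.92), (429, 233, 0.87)]
short_shank [(343, 297, 0.97)]
short_ring [(354, 263, 0.86), (394, 304, 0.49)]
mid_shank [(394, 305, 0.89)]
rack [(395, 308, 0.81)]
rack_clip [(393, 321, 0.88), (447, 314, 0.71), (184, 277, 0.25)]
rack_crossbar [(394, 298, 0.68)]
tray_in [(183, 276, 0.58), (395, 296, 0.3)]
socket [(284, 287, 0.54)]
{'clock': 1.1, 'q': array([-1.24118239,  0.68910033, -0.19458118,  1.56528753,  0.1572978 ,
        0.90254192, -0.21508832]), 'qd': array([ 1.55724974e-03, -3.50853536e-05, -1.93419116e-04, -1.28217688e-03,
       -2.74443080e-03,  6.12548897e-04, -1.06984913e-03]), 'joint_torque': array([-1.43886195e-03, -5.27497423e+01, -1.26692075e+00, -1.53745383e+01,
       -5.16757253e-02, -5.08574321e-04,  2.55509201e-05]), 'tool_pos': array([0.18219122, 0.59787261, 0.23874537]), 'eef_rot': array([1.47360062e-01, 9.89082914e-01, 2.22363147e-05, 6.43036346e-06]), 'contact_force': array([ 0.0259885 , -0.22322484,  0.6462391 ]), 'moment': array([ 0.03221276,  0.01294116, -0.04105183]), 'finger_force': 0.0, 'opening': 1.0000173776756145}
```

View pics/top0.png

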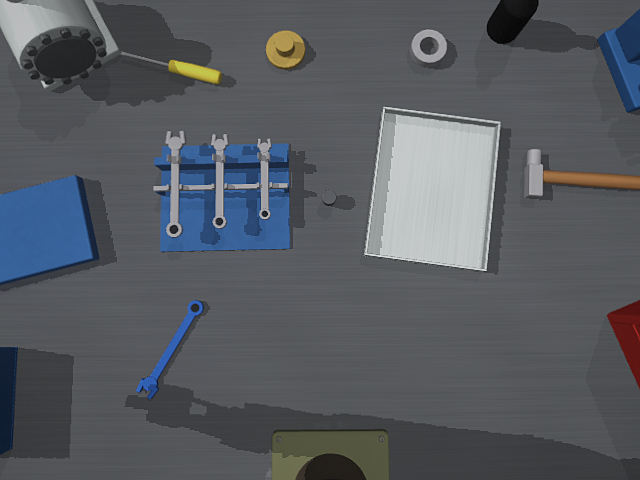

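View pics/scene0.png

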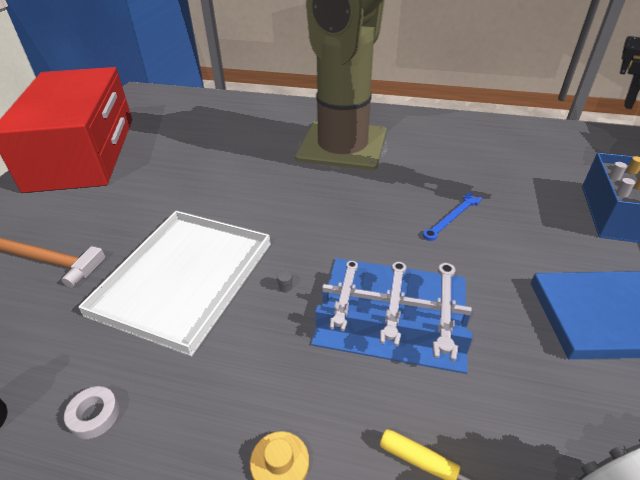

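The top view shows the rack at about (225,200). The long spanner is on the left (shank 177,172; ring 174,229), the mid one in the centre (220,172; ring 219,221), the short one on the right (263,173; ring 265,213), the socket at (328,199) and the tray at (434,188).

Things that could be taken for the long spanner are the blue spanner (167,357), which is excluded by colour, the mid one (220,172) and the short one (263,173). My choice is the leftmost in the rack, which is plain steel and the longest.

```bash
python3 - <<'E'
from h import *
p=cv2.imread("pics/top0.png");d=np.load("top0.npy");C=cloud("top",d)
cv2.imwrite("pics/crop0.png",cv2.resize(p[120:260,145:345],(800,560),interpolation=cv2.INTER_CUBIC))
hsv=cv2.cvtColor(p,cv2.COLOR_BGR2HSV)
for n,u0,u1 in(("long",164,190),("mid",208,232),("short",255,273)):
    m=np.zeros((480,640),bool);m[125:240,u0:u1]=1
    m&=(hsv[...,1]<70)&(C[...,2]>.035)&(C[...,2]<.062)
    P=C[m]
    v,u=np.nonzero(m)
    s=m.copy(); s[:195]=0; s[207:]=0
    S=C[s]; 
    print(n,"x range",P[:,0].min().round(4),P[:,0].max().round(4),"z shank",np.median(S[:,2]).round(4),"rows",v.min(),v.max())
    # shank centre per row
    for lo,hi in((164,176),(192,206)):
        k=m.copy();k[:lo]=0;k[hi:]=0;print("  shank",C[k].mean(0).round(4))
pts={"long_sh":(177,172),"long_ring":(174.5,229),"mid_ring":(219.5,221.5),"short_ring":(264.8,213.7)}
for k,uv in pts.items(): print(k,atz("top",[uv],.0515 if"ring"in k else .0475 )[0].round(4))
print("socket",atz("top",[(328,198)],.032)[0].round(4), "rackz", np.median(C[240:247,180:280,2]))
# tray corners (outer rim tops)
print("tray",atz("top",[(384,107.5),(500,122.5),(487,271.5),(364.5,254.5)],.026).round(4).tolist())
# rack base bottom edge
b=(hsv[...,0]>100)&(hsv[...,0]<125)&(hsv[...,1]>120)
print("rack base corners",atz("top",[(161,251.5),(290,249)],.004).round(4).tolist())
for q,z in(("long_shank",.0475),("long_ring",.0525),("short_shank",.0475),("short_ring",.0525),("rack_clip",.044),("rack_crossbar",.044),("rack",0),("tray_in",.004),("socket",0)):
    for c in("scene",):
        x=[]
E
python3 - <<'E'
from h import *
L=dict(long_shank=(456,317,.0475),)
for n,uv,z in(("long_sh",(446,317),.0475),("long_ring",(446.5,269),.0525),("short_sh",(343,297),.0475),("short_ring",(352,265.5),.0525),("mid_ring",(399,267),.0525),("clip",(393,321),.044),("socket",(286,275),.032)):
    print(n,atz("scene",[uv],z)[0].round(4))
E
```

```text
long x range 0.446 0.6378 z shank 0.0509 rows 130 236
  shank [0.5658 0.2724 0.0506]
  shank [0.5129 0.2717 0.0508]
mid x range 0.4597 0.6308 z shank 0.0508 rows 134 228
  shank [0.5649 0.1921 0.0509]
  shank [0.5124 0.1911 0.0509]
short x range 0.4748 0.6226 z shank 0.0507 rows 138 219
  shank [0.5642 0.1118 0.0508]
  shank [0.5118 0.1114 0.0507]
long_sh [0.5618 0.2689 0.0475]
long_ring [0.4585 0.2692 0.0515]
mid_ring [0.4712 0.1902 0.0515]
short_ring [0.4845 0.1106 0.0515]
socket [ 0.5156 -0.001   0.032 ] rackz 0.004024469722779311
tray [[0.6874, -0.1067, 0.026], [0.6574, -0.3219, 0.026], [0.3812, -0.2848, 0.026], [0.4133, -0.0657, 0.026]]
rack base corners [[0.4231, 0.308, 0.004], [0.4261, 0.0695, 0.004]]
long_sh [0.5637 0.2743 0.0475]
long_ring [0.4632 0.2715 0.0525]
short_sh [0.5591 0.1114 0.0475]
short_ring [0.4901 0.1134 0.0525]
mid_ring [0.476  0.1925 0.0525]
clip [0.5868 0.1957 0.044 ]
socket [0.5183 0.0017 0.032 ]
```

View pics/crop0.png

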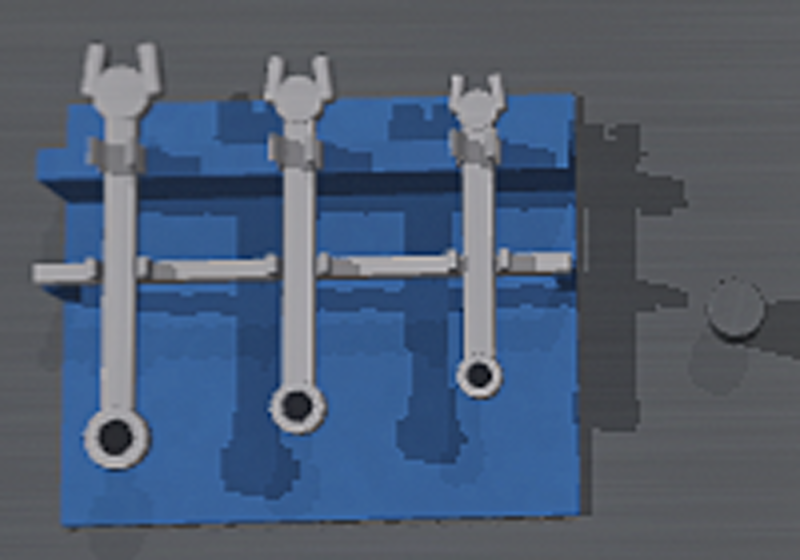

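The crop confirms three plain-steel spanners: the left one (ring at crop 115,438) is the longest, the right one (480,377) the shortest. The rack yaw is about 0.013 rad. First I move above the long ring with the fingers shut.

```bash
python3 -m pendant '[{"claw":0,"dx":276,"dy":-327,"dz":-60,"twist":0.308},{"claw":0,"dx":276,"dy":-327,"dz":-60,"twist":0.308},{"claw":0,"dx":276,"dy":-327,"dz":-60,"twist":0.308},{"claw":0,"dx":276,"dy":-327,"dz":-60,"twist":0.308},{"claw":0,"dx":276,"dy":-327,"dz":-60,"twist":0.308},{"claw":0,"dx":276,"dy":-327,"dz":-60,"twist":0.308},{"claw":0,"dx":276,"dy":-327,"dz":-60,"twist":0.308},{"claw":0,"dx":276,"dy":-327,"dz":-60,"twist":0.308}]' 20
python3 -m pendant '[{"claw":0},{"claw":0}]'
```

```text
clock: 1.9
tool_pos: [0.4389, 0.2937, 0.1832]
eef_rot: [-0.006, 1.0, 0.0, 0.0]
contact_force: [0.8, 1.0, -0.3]
opening: 0.298
finger_force: 0.0validation failed for argument at $[0]...
```

```bash
python3 -m pendant '[{"claw":0,"dx":0,"dy":0,"dz":0,"twist":0},{"claw":0,"dx":0,"dy":0,"dz":0,"twist":0},{"claw":0,"dx":0,"dy":0,"dz":0,"twist":0}]'
```

```text
clock: 2.2
tool_pos: [0.4369, 0.2968, 0.1835]
eef_rot: [-0.007, 1.0, 0.001, -0.0]
contact_force: [0.5, 0.5, 0.2]
opening: 0.027
finger_force: 0.0
```

```bash
python3 -m pendant '[{"claw":0,"dx":19,"dy":-26,"dz":0,"twist":0},{"claw":0,"dx":19,"dy":-26,"dz":-40,"twist":0},{"claw":0,"dx":19,"dy":-26,"dz":-80,"twist":0},{"claw":0,"dx":19,"dy":-26,"dz":-105,"twist":0},{"claw":0,"dx":19,"dy":-26,"dz":-120,"twist":0},{"claw":0,"dx":19,"dy":-26,"dz":-120,"twist":0},{"claw":0,"dx":19,"dy":-26,"dz":-120,"twist":0},{"claw":0,"dx":19,"dy":-26,"dz":-120,"twist":0}]'
```

```text
clock: 3.0
tool_pos: [0.4569, 0.2705, 0.0643]
eef_rot: [-0.007, 1.0, 0.001, 0.001]
contact_force: [-0.3, 0.5, -0.1]
opening: 0.005
finger_force: 0.0
```

Run:
```python
from h import *
p,d=eyes.snapshot("scene"); q=cv2.resize(p[210:380,300:520],(792,612)); cv2.imwrite("pics/s1.png",q[:600])
```

```text
(no output)
```

View pics/s1.png

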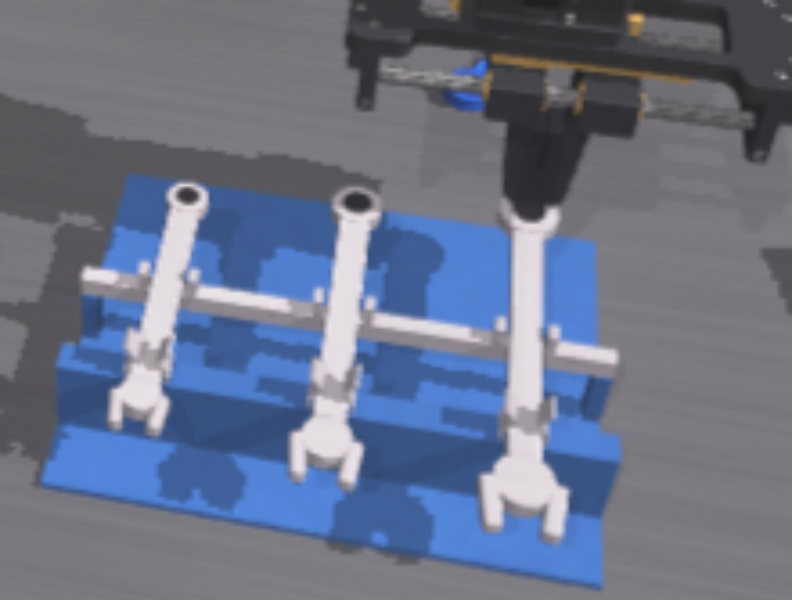

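The closed fingertips (crop 533,205) stand over the long ring. I press in small steps.

```bash
python3 -m pendant '[{"claw":0,"dx":0,"dy":0,"dz":-6,"twist":0},{"claw":0,"dx":0,"dy":0,"dz":-11,"twist":0},{"claw":0,"dx":0,"dy":0,"dz":-14,"twist":0},{"claw":0,"dx":0,"dy":0,"dz":-17,"twist":0},{"claw":0,"dx":0,"dy":0,"dz":-20,"twist":0},{"claw":0,"dx":0,"dy":0,"dz":-20,"twist":0}]'
```

```text
clock: 3.65
tool_pos: [0.4565, 0.2692, 0.0432]
eef_rot: [-0.006, 1.0, 0.0, -0.0]
contact_force: [-0.4, 0.2, -0.4]
opening: 0.003
finger_force: 0.0
```

Run:
```python
from h import *
p,d=eyes.snapshot("scene"); q=cv2.resize(p[210:380,300:520],(792,612)); cv2.imwrite("pics/s2.png",q[:600])
```

```text
(no output)
```

View pics/s2.png

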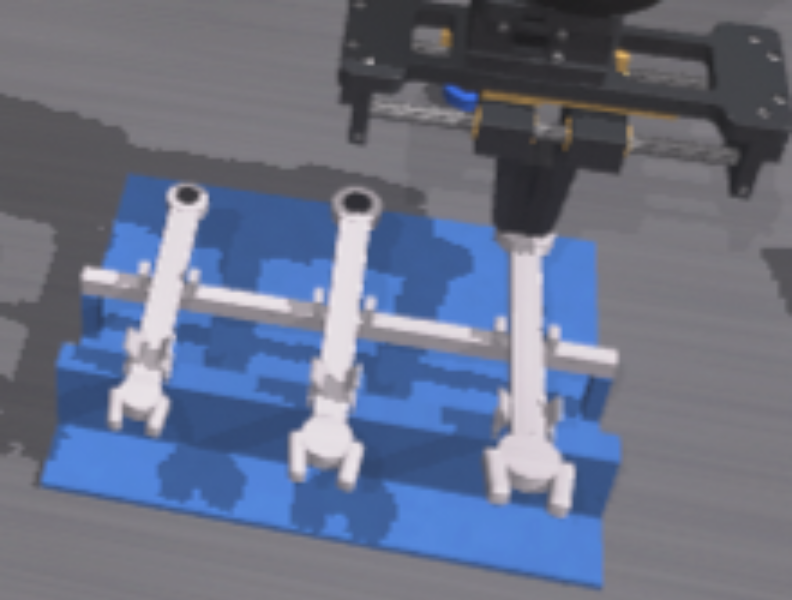

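The jaw (crop 530,465) has risen out of the clip and the force has fallen off. I push a little further to make it clear.

```bash
python3 -m pendant '[{"claw":0,"dx":0,"dy":0,"dz":-3,"twist":0},{"claw":0,"dx":0,"dy":0,"dz":-6,"twist":0},{"claw":0,"dx":0,"dy":0,"dz":-9,"twist":0},{"claw":0,"dx":0,"dy":0,"dz":-10,"twist":0},{"claw":0,"dx":0,"dy":0,"dz":-10,"twist":0}]'
python3 -m pendant '[{"claw":0,"dx":0,"dy":0,"dz":20,"twist":0},{"claw":0,"dx":0,"dy":0,"dz":50,"twist":0},{"claw":0.3,"dx":50,"dy":0,"dz":90,"twist":0},{"claw":0.5,"dx":90,"dy":0,"dz":90,"twist":0},{"claw":0.5,"dx":103,"dy":2,"dz":90,"twist":0},{"claw":0.5,"dx":103,"dy":2,"dz":90,"twist":0},{"claw":0.5,"dx":103,"dy":2,"dz":90,"twist":0}]'
python3 - <<'E'
from h import *
p,d=eyes.snapshot("scene"); C=cloud("scene",d);cv2.imwrite("pics/s3f.png",p)
hsv=cv2.cvtColor(p,cv2.COLOR_BGR2HSV)
m=np.zeros((480,640),bool);m[255:370,425:470]=1
m&=(hsv[...,1]<60)&(C[...,2]>.015)&(C[...,2]<.1)&(abs(C[...,1]-.271)<.02)&(hsv[...,2]>90)
P=C[m]
for a in np.arange(.44,.66,.01):
    s=P[(P[:,0]>=a)&(P[:,0]<a+.01)]
    if len(s): print(round(a,2),len(s),np.median(s,0).round(4))
q=cv2.resize(p[210:380,300:520],(792,612)); cv2.imwrite("pics/s3.png",q[:600])
E
```

```text
clock: 4.2
tool_pos: [0.4564, 0.269, 0.0328]
eef_rot: [-0.006, 1.0, -0.0, -0.0]
contact_force: [0.7, -0.2, 0.2]
opening: 0.005
finger_force: 0.0
clock: 4.9
tool_pos: [0.5581, 0.271, 0.1224]
eef_rot: [-0.006, 1.0, -0.0, -0.001]
contact_force: [-0.7, 0.2, -0.0]
opening: 0.43
finger_force: 0.0
0.44 3 [0.4493 0.2732 0.0229]
0.45 13 [0.4542 0.2798 0.0258]
0.46 24 [0.4674 0.2781 0.0295]
0.47 37 [0.4726 0.2729 0.0304]
0.48 29 [0.4854 0.2726 0.0348]
0.49 27 [0.4953 0.2723 0.0379]
0.5 27 [0.5052 0.2718 0.0417]
0.51 26 [0.5142 0.2718 0.0445]
0.52 29 [0.525  0.2716 0.0481]
0.53 151 [0.538  0.2678 0.044 ]
0.54 58 [0.5413 0.2693 0.0531]
0.55 30 [0.5544 0.2722 0.0581]
0.56 32 [0.5653 0.272  0.0625]
0.57 37 [0.5759 0.2733 0.0653]
0.58 53 [0.585  0.2714 0.068 ]
0.59 37 [0.5945 0.2726 0.0724]
0.6 73 [0.6059 0.2735 0.077 ]
0.61 123 [0.6162 0.2733 0.0797]
0.62 91 [0.6226 0.273  0.0823]
0.63 44 [0.6312 0.2651 0.0814]
```

View pics/s3.png

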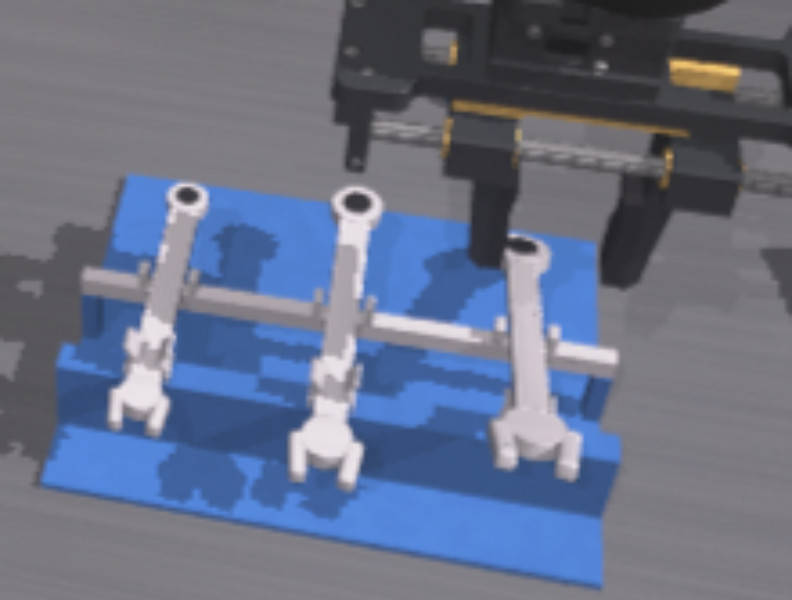

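The long spanner lies tilted about 0.33 rad with its shank centre about 0.056 m high at x=0.558. I lower and grip.

```bash
python3 -m pendant '[{"claw":0.5,"dx":1,"dy":1,"dz":-40,"twist":0},{"claw":0.5,"dx":1,"dy":1,"dz":-70,"twist":0},{"claw":0.5,"dx":1,"dy":1,"dz":-77,"twist":0},{"claw":0.3,"dx":1,"dy":1,"dz":-77,"twist":0},{"claw":0,"dx":1,"dy":1,"dz":-77,"twist":0},{"claw":0,"dx":1,"dy":1,"dz":-77,"twist":0},{"claw":0,"dx":1,"dy":1,"dz":-77,"twist":0},{"claw":0,"dx":1,"dy":1,"dz":-77,"twist":0}]' 40
python3 -m pendant '[{"claw":0,"dx":0,"dy":0,"dz":0,"twist":0},{"claw":0,"dx":0,"dy":0,"dz":0,"twist":0},{"claw":0,"dx":0,"dy":0,"dz":3,"twist":0},{"claw":0,"dx":0,"dy":0,"dz":8,"twist":0},{"claw":0,"dx":0,"dy":0,"dz":15,"twist":0}]' 40
```

```text
clock: 5.75
tool_pos: [0.5614, 0.2729, 0.0474]
eef_rot: [-0.006, 1.0, 0.001, 0.001]
contact_force: [-0.1, 0.9, 2.5]
opening: 0.15
finger_force: 40.0
clock: 6.25
tool_pos: [0.5601, 0.2714, 0.0609]
eef_rot: [-0.006, 1.0, -0.001, -0.001]
contact_force: [0.8, -1.2, -1.9]
opening: 0.154
finger_force: 40.0
```

Gripped: the opening of 0.15 is about 14 mm. I lift well clear, then carry it over to the tray.

```bash
python3 -m pendant '[{"claw":0,"dx":0,"dy":0,"dz":20,"twist":0},{"claw":0,"dx":0,"dy":0,"dz":50,"twist":0},{"claw":0,"dx":0,"dy":0,"dz":90,"twist":0},{"claw":0,"dx":0,"dy":0,"dz":130,"twist":0},{"claw":0,"dx":0,"dy":0,"dz":140,"twist":0},{"claw":0,"dx":0,"dy":-30,"dz":140,"twist":0},{"claw":0,"dx":0,"dy":-65,"dz":140,"twist":0},{"claw":0,"dx":0,"dy":-100,"dz":140,"twist":-0.05}]'
python3 -m pendant '[{"claw":0,"dx":0,"dy":-40,"dz":0,"twist":-0.04},{"claw":0,"dx":0,"dy":-80,"dz":0,"twist":-0.08},{"claw":0,"dx":0,"dy":-120,"dz":0,"twist":-0.1},{"claw":0,"dx":0,"dy":-160,"dz":0,"twist":-0.1},{"claw":0,"dx":0,"dy":-200,"dz":0,"twist":-0.1},{"claw":0,"dx":0,"dy":-240,"dz":0,"twist":-0.1},{"claw":0,"dx":0,"dy":-280,"dz":0,"twist":-0.1},{"claw":0,"dx":0,"dy":-310,"dz":0,"twist":-0.1}]'
python3 -m pendant '[{"claw":0,"dx":-2,"dy":-19,"dz":0,"twist":0},{"claw":0,"dx":-2,"dy":-19,"dz":0,"twist":0},{"claw":0,"dx":-2,"dy":-19,"dz":0,"twist":0}]'
python3 - <<'E'
from h import *
for c in("top","scene"):
    p,d=eyes.snapshot(c); cv2.imwrite(f"pics/{c}4.png",p); 
    for q in("long_ring","tray_in","rack_clip","mid_shank"):
        print(q,[(round(x["position"][0]*640),round(x["position"][1]*480),round(x["confidence"],2)) for x in nets.place_of(c,q)])
E
```

```text
clock: 7.05
tool_pos: [0.5598, 0.1707, 0.2005]
eef_rot: [0.019, 1.0, -0.0, -0.001]
contact_force: [0.8, -0.5, -1.4]
opening: 0.151
finger_force: 40.0
clock: 7.85
tool_pos: [0.5593, -0.1414, 0.2003]
eef_rot: [0.07, 0.998, -0.001, -0.001]
contact_force: [-0.1, 0.4, -1.6]
opening: 0.151
finger_force: 40.0
clock: 8.15
tool_pos: [0.5582, -0.1559, 0.2007]
eef_rot: [0.069, 0.998, 0.001, -0.001]
contact_force: [-0.2, 0.6, -0.9]
opening: 0.152
finger_force: 40.0
long_ring [(426, 216, 0.88), (194, 304, 0.87)]
tray_in [(433, 187, 0.7)]
rack_clip [(219, 161, 0.85)]
mid_shank [(218, 175, 0.66), (437, 149, 0.46)]
long_ring [(208, 176, 0.76), (431, 233, 0.7), (391, 306, 0.4)]
tray_in [(182, 275, 0.97)]
rack_clip [(390, 320, 0.93)]
mid_shank [(394, 306, 0.71)]
```

View pics/scene4.png

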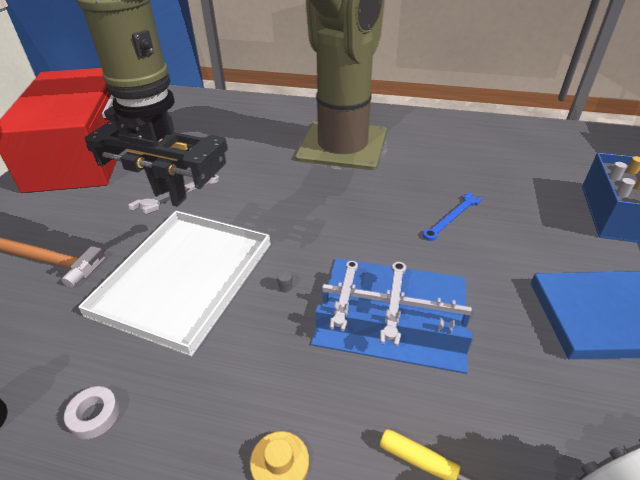

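The spanner hangs from the gripper, tilted (jaw 150,205; ring 213,180), over the tray. I lower it so the ring touches first, then continue with a lighter grip so that it swings flat.

```bash
python3 -m pendant '[{"claw":0,"dx":0,"dy":0,"dz":-40,"twist":0},{"claw":0,"dx":0,"dy":0,"dz":-80,"twist":0},{"claw":0,"dx":0,"dy":0,"dz":-120,"twist":0},{"claw":0,"dx":0,"dy":0,"dz":-145,"twist":0},{"claw":0,"dx":0,"dy":0,"dz":-160,"twist":0},{"claw":0,"dx":0,"dy":0,"dz":-160,"twist":0}]'
python3 -m pendant '[{"claw":0,"dx":0,"dy":0,"dz":-4,"twist":0},{"claw":0,"dx":0,"dy":0,"dz":-9,"twist":0},{"claw":0,"dx":0,"dy":0,"dz":-14,"twist":0},{"claw":0,"dx":0,"dy":0,"dz":-19,"twist":0},{"claw":0,"dx":0,"dy":0,"dz":-24,"twist":0},{"claw":0,"dx":0,"dy":0,"dz":-28,"twist":0},{"claw":0,"dx":0,"dy":0,"dz":-28,"twist":0}]' 8
```

```text
clock: 9.25
tool_pos: [0.5577, -0.1565, 0.0396]
eef_rot: [0.069, 0.998, 0.0, -0.001]
contact_force: [0.2, -0.1, 0.4]
opening: 0.15
finger_force: 40.0
clock: 9.95
tool_pos: [0.5582, -0.1567, 0.0126]
eef_rot: [0.069, 0.998, 0.0, -0.001]
contact_force: [-0.8, -0.3, -0.9]
opening: 0.157
finger_force: 8.0
```

```bash
python3 -m pendant '[{"claw":0,"dx":0,"dy":0,"dz":-3,"twist":0},{"claw":0,"dx":0,"dy":0,"dz":-5,"twist":0},{"claw":0,"dx":0,"dy":0,"dz":-5,"twist":0}]' 4
python3 -m pendant '[{"claw":0.2,"dx":0,"dy":0,"dz":0,"twist":0},{"claw":0.25,"dx":0,"dy":0,"dz":0,"twist":0},{"claw":0.3,"dx":0,"dy":0,"dz":0,"twist":0},{"claw":0.3,"dx":0,"dy":0,"dz":0,"twist":0},{"claw":0.3,"dx":0,"dy":0,"dz":30,"twist":0},{"claw":0.3,"dx":0,"dy":0,"dz":80,"twist":0},{"claw":0.2,"dx":0,"dy":0,"dz":125,"twist":0},{"claw":0,"dx":0,"dy":30,"dz":170,"twist":0}]'
python3 -m pendant '[{"claw":0,"dx":-10,"dy":40,"dz":0,"twist":0.05},{"claw":0,"dx":-20,"dy":80,"dz":0,"twist":0.1},{"claw":0,"dx":-35,"dy":120,"dz":0,"twist":0.154},{"claw":0,"dx":-50,"dy":160,"dz":0,"twist":0.154},{"claw":0,"dx":-65,"dy":195,"dz":0,"twist":0.154},{"claw":0,"dx":-75,"dy":225,"dz":0,"twist":0.154},{"claw":0,"dx":-78,"dy":238,"dz":0,"twist":0.154},{"claw":0,"dx":-78,"dy":238,"dz":0,"twist":0.154}]'
python3 - <<'E'
from h import *
for c in("top","scene"):
    p,d=eyes.snapshot(c); cv2.imwrite(f"pics/{c}5.png",p); np.save(c+"5.npy",d);C=cloud(c,d)
    for q,z in(("long_ring",.013),("long_shank",.009),("mid_shank",.0475),("short_shank",.0475),("short_ring",.052)):
        print(c,q,[(round(x["position"][0]*640),round(x["position"][1]*480),round(x["confidence"],2),atz(c,[[x["position"][0]*640,x["position"][1]*480]],z)[0].round(3)) for x in nets.place_of(c,q)])
a=cv2.imread("pics/top5.png");b=cv2.imread("pics/scene5.png")
cv2.imwrite("pics/both5.png",np.vstack([cv2.resize(a[90:290,140:520],(570,300)),cv2.resize(b[190:380,80:480],(570,271))]))
E
```

```text
clock: 10.25
tool_pos: [0.5585, -0.1568, 0.0079]
eef_rot: [0.069, 0.998, 0.0, -0.0]
contact_force: [0.5, 0.7, -0.4]
opening: 0.158
finger_force: 4.0
clock: 11.05
tool_pos: [0.5582, -0.1338, 0.1767]
eef_rot: [0.072, 0.997, -0.002, 0.0]
contact_force: [0.5, -0.8, -0.4]
opening: 0.141
finger_force: 0.0
clock: 11.85
tool_pos: [0.4806, 0.1107, 0.175]
eef_rot: [-0.01, 1.0, 0.0, 0.0]
contact_force: [0.5, -0.0, -0.3]
opening: 0.007
finger_force: 0.0
top long_ring []
top long_shank []
top mid_shank []
top short_shank []
top short_ring []
scene long_ring [(227, 248, 0.91, array([ 0.458, -0.137,  0.013])), (429, 232, 0.58, array([0.326, 0.241, 0.013]))]
scene long_shank [(199, 283, 0.72, array([ 0.551, -0.154,  0.009])), (455, 212, 0.71, array([0.243, 0.29 , 0.009]))]
scene mid_shank [(393, 308, 0.82, array([0.564, 0.193, 0.047]))]
scene short_shank [(342, 299, 0.65, array([0.564, 0.111, 0.047]))]
scene short_ring [(354, 262, 0.74, array([0.481, 0.115, 0.052])), (223, 249, 0.26, array([ 0.499, -0.122,  0.052]))]
```

View pics/both5.png

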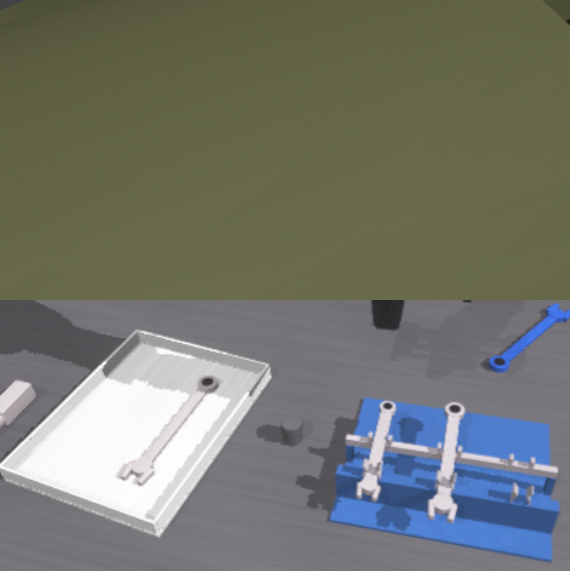

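The long spanner lies flat in the tray (ring 208,382, jaw 137,470 in the lower panel), and the mid and short ones are still clipped. The top camera is blocked by the arm. Next is the short one.

```bash
python3 -m pendant '[{"claw":0,"dx":0,"dy":1,"dz":-40,"twist":0},{"claw":0,"dx":0,"dy":1,"dz":-80,"twist":0},{"claw":0,"dx":0,"dy":1,"dz":-105,"twist":0},{"claw":0,"dx":0,"dy":1,"dz":-115,"twist":0},{"claw":0,"dx":0,"dy":1,"dz":-115,"twist":0}]' 20
python3 -m pendant '[{"claw":0,"dx":0,"dy":0,"dz":-4,"twist":0},{"claw":0,"dx":0,"dy":0,"dz":-8,"twist":0},{"claw":0,"dx":0,"dy":0,"dz":-11,"twist":0},{"claw":0,"dx":0,"dy":0,"dz":-14,"twist":0},{"claw":0,"dx":0,"dy":0,"dz":-16,"twist":0},{"claw":0,"dx":0,"dy":0,"dz":-16,"twist":0}]'
```

```text
clock: 12.95
tool_pos: [0.4801, 0.1099, 0.0589]
eef_rot: [-0.008, 1.0, -0.0, -0.001]
contact_force: [0.4, -0.2, -0.2]
opening: 0.005
finger_force: 0.0
clock: 13.55
tool_pos: [0.4811, 0.1101, 0.0446]
eef_rot: [-0.008, 1.0, 0.0, 0.001]
contact_force: [-0.5, -0.2, -0.3]
opening: 0.004
finger_force: 0.0
```

```bash
python3 -m pendant '[{"claw":0,"dx":0,"dy":0,"dz":-3,"twist":0},{"claw":0,"dx":0,"dy":0,"dz":-6,"twist":0},{"claw":0,"dx":0,"dy":0,"dz":-7,"twist":0},{"claw":0,"dx":0,"dy":0,"dz":-7,"twist":0}]'
python3 -m pendant '[{"claw":0,"dx":0,"dy":0,"dz":20,"twist":0},{"claw":0,"dx":0,"dy":0,"dz":50,"twist":0},{"claw":0.3,"dx":40,"dy":0,"dz":85,"twist":0},{"claw":0.5,"dx":79,"dy":0,"dz":85,"twist":0},{"claw":0.5,"dx":79,"dy":1,"dz":85,"twist":0},{"claw":0.5,"dx":79,"dy":1,"dz":85,"twist":0},{"claw":0.5,"dx":79,"dy":1,"dz":85,"twist":0}]'
python3 - <<'E'
from h import *
p,d=eyes.snapshot("scene"); C=cloud("scene",d)
hsv=cv2.cvtColor(p,cv2.COLOR_BGR2HSV)
m=np.zeros((480,640),bool);m[250:345,320:370]=1
m&=(hsv[...,1]<60)&(C[...,2]>.015)&(C[...,2]<.1)&(abs(C[...,1]-.112)<.016)&(hsv[...,2]>90)
P=C[m]
for a in np.arange(.46,.64,.01):
    s=P[(P[:,0]>=a)&(P[:,0]<a+.01)]
    if len(s): print(round(a,2),len(s),np.median(s,0).round(4))
q=cv2.resize(p[210:380,300:520],(792,612)); cv2.imwrite("pics/s6.png",q[:600])
E
```

```text
clock: 13.95
tool_pos: [0.4807, 0.1098, 0.0366]
eef_rot: [-0.008, 1.0, -0.0, -0.0]
contact_force: [0.3, 0.3, -0.4]
opening: 0.006
finger_force: 0.2
clock: 14.65
tool_pos: [0.5578, 0.1107, 0.121]
eef_rot: [-0.009, 1.0, -0.0, -0.002]
contact_force: [-0.5, 1.2, 1.1]
opening: 0.434
finger_force: 0.0
0.47 3 [0.4787 0.1156 0.0331]
0.48 19 [0.4867 0.1086 0.0354]
0.49 35 [0.493  0.1134 0.0373]
0.5 24 [0.5045 0.1133 0.0409]
0.51 24 [0.5146 0.1128 0.0439]
0.52 27 [0.5255 0.1141 0.0478]
0.53 56 [0.5368 0.1117 0.0511]
0.54 92 [0.542  0.1159 0.0461]
0.55 31 [0.555  0.1144 0.0577]
0.56 27 [0.5652 0.1143 0.0611]
0.57 36 [0.5748 0.1138 0.0645]
0.58 43 [0.585  0.116  0.0672]
0.59 36 [0.5949 0.1142 0.0725]
0.6 88 [0.6063 0.1137 0.0752]
0.61 56 [0.6155 0.1173 0.0768]
```

View pics/s6.png

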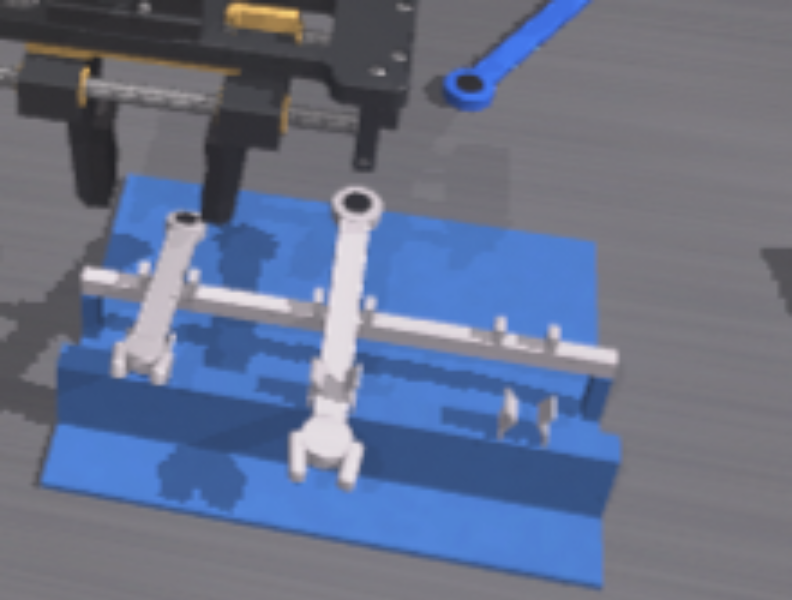

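The short spanner is out and tilted (jaw 143,360 has risen), and the mid one is still clipped. I grip it as before.

```bash
python3 -m pendant '[{"claw":0.5,"dx":1,"dy":2,"dz":-40,"twist":0},{"claw":0.5,"dx":1,"dy":2,"dz":-68,"twist":0},{"claw":0.5,"dx":1,"dy":2,"dz":-75,"twist":0},{"claw":0.3,"dx":1,"dy":2,"dz":-75,"twist":0},{"claw":0,"dx":1,"dy":2,"dz":-75,"twist":0},{"claw":0,"dx":1,"dy":2,"dz":-75,"twist":0},{"claw":0,"dx":1,"dy":2,"dz":-75,"twist":0},{"claw":0,"dx":1,"dy":2,"dz":-75,"twist":0}]' 40
python3 -m pendant '[{"claw":0,"dx":0,"dy":0,"dz":0,"twist":0},{"claw":0,"dx":0,"dy":0,"dz":0,"twist":0},{"claw":0,"dx":0,"dy":0,"dz":3,"twist":0},{"claw":0,"dx":0,"dy":0,"dz":8,"twist":0},{"claw":0,"dx":0,"dy":0,"dz":15,"twist":0}]' 40
```

```text
clock: 15.5
tool_pos: [0.5614, 0.1131, 0.0478]
eef_rot: [-0.008, 1.0, 0.0, 0.001]
contact_force: [-0.9, 0.9, 3.1]
opening: 0.153
finger_force: 40.0
clock: 16.0
tool_pos: [0.5601, 0.1127, 0.0618]
eef_rot: [-0.008, 1.0, -0.0, -0.001]
contact_force: [-0.3, 0.2, -0.7]
opening: 0.153
finger_force: 40.0
```

```bash
python3 -m pendant '[{"claw":0,"dx":0,"dy":0,"dz":20,"twist":0},{"claw":0,"dx":0,"dy":0,"dz":50,"twist":0},{"claw":0,"dx":0,"dy":0,"dz":90,"twist":0},{"claw":0,"dx":0,"dy":0,"dz":130,"twist":0},{"claw":0,"dx":0,"dy":0,"dz":140,"twist":0},{"claw":0,"dx":0,"dy":-30,"dz":140,"twist":0},{"claw":0,"dx":0,"dy":-65,"dz":140,"twist":0},{"claw":0,"dx":0,"dy":-100,"dz":140,"twist":-0.05}]'
python3 -m pendant '[{"claw":0,"dx":-5,"dy":-40,"dz":0,"twist":-0.04},{"claw":0,"dx":-10,"dy":-80,"dz":0,"twist":-0.08},{"claw":0,"dx":-15,"dy":-120,"dz":0,"twist":-0.1},{"claw":0,"dx":-19,"dy":-160,"dz":0,"twist":-0.1},{"claw":0,"dx":-19,"dy":-195,"dz":0,"twist":-0.1},{"claw":0,"dx":-19,"dy":-225,"dz":0,"twist":-0.1},{"claw":0,"dx":-19,"dy":-249,"dz":0,"twist":-0.1},{"claw":0,"dx":-19,"dy":-249,"dz":0,"twist":-0.1}]'
python3 -m pendant '[{"claw":0,"dx":0,"dy":0,"dz":-40,"twist":0},{"claw":0,"dx":0,"dy":0,"dz":-80,"twist":0},{"claw":0,"dx":0,"dy":0,"dz":-120,"twist":0},{"claw":0,"dx":0,"dy":0,"dz":-145,"twist":0},{"claw":0,"dx":0,"dy":0,"dz":-160,"twist":0},{"claw":0,"dx":0,"dy":0,"dz":-160,"twist":0}]'
```

```text
clock: 16.8
tool_pos: [0.5599, 0.0118, 0.2013]
eef_rot: [0.017, 1.0, -0.0, -0.001]
contact_force: [-0.0, -0.6, -0.4]
opening: 0.153
finger_force: 40.0
clock: 17.6
tool_pos: [0.5399, -0.2412, 0.2006]
eef_rot: [0.07, 0.998, -0.001, -0.001]
contact_force: [-0.4, -1.0, -0.8]
opening: 0.152
finger_force: 40.0
clock: 18.2
tool_pos: [0.5404, -0.2346, 0.0399]
eef_rot: [0.066, 0.998, 0.001, -0.002]
contact_force: [-0.3, -0.4, -0.1]
opening: 0.151
finger_force: 40.0
```

```bash
python3 -m pendant '[{"claw":0,"dx":0,"dy":0,"dz":-4,"twist":0},{"claw":0,"dx":0,"dy":0,"dz":-9,"twist":0},{"claw":0,"dx":0,"dy":0,"dz":-14,"twist":0},{"claw":0,"dx":0,"dy":0,"dz":-19,"twist":0},{"claw":0,"dx":0,"dy":0,"dz":-24,"twist":0},{"claw":0,"dx":0,"dy":0,"dz":-28,"twist":0},{"claw":0,"dx":0,"dy":0,"dz":-32,"twist":0},{"claw":0,"dx":0,"dy":0,"dz":-32,"twist":0}]' 8
python3 -m pendant '[{"claw":0,"dx":0,"dy":0,"dz":-1,"twist":0},{"claw":0.2,"dx":0,"dy":0,"dz":-1,"twist":0},{"claw":0.25,"dx":0,"dy":0,"dz":-1,"twist":0},{"claw":0.3,"dx":0,"dy":0,"dz":-1,"twist":0},{"claw":0.3,"dx":0,"dy":0,"dz":-1,"twist":0},{"claw":0.3,"dx":0,"dy":0,"dz":30,"twist":0},{"claw":0.3,"dx":0,"dy":0,"dz":80,"twist":0},{"claw":0.3,"dx":0,"dy":0,"dz":130,"twist":0}]' 4
python3 -m pendant '[{"claw":0.3,"dx":-40,"dy":0,"dz":40,"twist":0},{"claw":0.3,"dx":-80,"dy":0,"dz":60,"twist":0},{"claw":0.3,"dx":-110,"dy":0,"dz":60,"twist":0},{"claw":0.3,"dx":-110,"dy":0,"dz":60,"twist":0},{"claw":0.3,"dx":-110,"dy":0,"dz":60,"twist":0}]'
python3 - <<'E'
from h import *
c="scene";p,d=eyes.snapshot(c);C=cloud(c,d)
hsv=cv2.cvtColor(p,cv2.COLOR_BGR2HSV)
for q,z in(("long_ring",.013),("short_ring",.013),("long_shank",.009),("short_shank",.009),("mid_shank",.0475)):
    for x in nets.place_of(c,q):
        uv=np.array(x["position"])*[640,480];u,v=uv.round().astype(int)
        print(q,uv.round(),round(x["confidence"],2),atz(c,[uv],z)[0].round(3),"depth z",np.median(C[v-1:v+2,u-1:u+2,2]).round(4))
cv2.imwrite("pics/s7.png",cv2.resize(p[190:380,80:480],(800,380)))
E
```

```text
clock: 19.0
tool_pos: [0.5413, -0.2359, 0.0092]
eef_rot: [0.067, 0.998, 0.0, -0.0]
contact_force: [-0.1, 0.7, -0.8]
opening: 0.158
finger_force: 8.0
clock: 19.8
tool_pos: [0.5409, -0.2358, 0.1408]
eef_rot: [0.067, 0.998, 0.0, -0.001]
contact_force: [0.4, -0.3, -0.1]
opening: 0.298
finger_force: 0.0
clock: 20.3
tool_pos: [0.4317, -0.2364, 0.2002]
eef_rot: [0.067, 0.998, -0.0, 0.0]
contact_force: [0.6, 0.1, -0.3]
opening: 0.3
finger_force: 0.0
long_ring [226. 248.] 0.66 [ 0.458 -0.14   0.013] depth z 0.0132
short_ring [184. 242.] 0.64 [ 0.459 -0.227  0.013] depth z 0.0122
short_ring [390. 321.] 0.4 [0.563 0.191 0.013] depth z 0.0501
long_shank [198. 286.] 0.77 [ 0.558 -0.152  0.009] depth z 0.0115
long_shank [396. 294.] 0.74 [0.498 0.195 0.009] depth z 0.0507
long_shank [456. 211.] 0.58 [0.238 0.292 0.009] depth z 0.0071
short_shank [159. 272.] 0.73 [ 0.542 -0.239  0.009] depth z 0.0114
mid_shank [394. 307.] 0.69 [0.563 0.194 0.047] depth z 0.0508
```

View pics/s7.png

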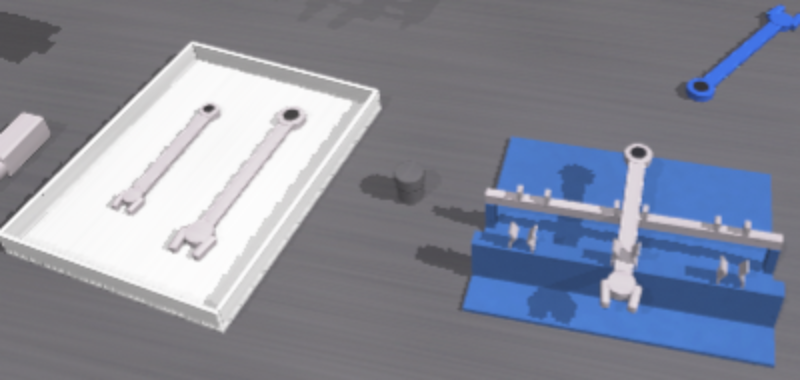

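Both spanners lie flat side by side in the tray (crop rings 208,108 and 290,116). The mid one is still clipped (638,155) and the socket is still standing (410,183). I hand in.

```bash
python3 -c "
from plant import r
print(r.finish_job())"
```

```text
the job is handed in; nothing more can be done
None
```

The long and then the short spanner were levered out and laid flat side by side in the tray, the middle one is still clipped, the rack and socket look undisturbed, and the job was handed in at about 20 s of the 72 s allowed (no verdict was returned).

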